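# Add a slotted disc to the weight hanger, slots staggered

## Robot

A 6-joint arm with a two-finger parallel gripper is mounted at the origin on the work surface; the furniture and walls round the work are solid. World frame = base frame: x ahead of the robot, y to its left, z up, the work surface at z = 0. Lengths are in m, angles in degrees, forces in N, time in s.
With the tool pointing down it reaches from about 0.35 to 0.8 m from the base axis. Payload 7.3 kg.
Tool frame: the origin (TCP) lies at the very end of the fingers, on their centre line; the grasp point (between the pads) lies 19 mm behind it; z points along the fingers, y is the line along which they close (so a half turn about z gives the same grasp; the last joint's range is limited). The gripper opens to 85 mm and grips with 20 to 120 N. Pads are 22 mm wide; open, the fingers measure 114 mm over their backs; the gripper's body (76 mm by 85 mm) begins 54 mm behind the grasp point. The pads swing forward as they close: fully open they stand 13 mm farther back than shut.
Start: joints at [-72.479, 19.595, 87.324, -0, 73.075, -8.365], TCP at [0.229, -0.472, 0.231] pointing down, gripper open.
Joint ranges: [-145.02, 145.02], [-44.19, 115.74], [2.07, 154.8], [-57.11, 237.11], [16.16, 152.29], [-177.93, 177.93]. Speed limits (degrees/s): [147.25, 147.25, 180, 180, 180, 180].

## Interface

Orientations are given as a 3x3 rotation matrix whose columns are the frame's x, y, z axes.
In Python, from cell import get_obs, snapshot, hand_in gives the robot as it stands.
- The arm moves only by the tool arm_command, never from a script. Its argument "motion" is a list of rows, each an object of numbers: "gripper": the finger opening in mm, from 0 to 85.4; "dx", "dy", "dz": the shift along the tool's x, y, z in units of 25 mm (1.0 is 25 mm); "twist": the turn about the tool's z in units of 5 degrees (1.0 is 5 degrees). In form: [{"gripper": .., "dx": .., "dy": .., "dz": .., "twist": ..}, ...]. A call has 1 to 8 rows; each row is the pose to reach, as a shift and turn from the pose commanded when the call began, along the tool's axes at that moment; what a row does not reach only later rows make up. A row lasts 1/8 s, in which the tool goes at most 62.5 mm and 10.7 degrees, less where a joint would pass 70% of its speed; a pose out of reach is approached as far as the arm can. A call with a gripper value outside its range is refused whole. The fingers move at their own pace and stop on an object; "grip_force" is the grip in N (left out, the last holds). Time passes only in rows, so rows that repeat a pose let the fingers close. It gives the time, the measured TCP pose, the force, the opening and the grip force at its end, in the units of the state.
- get_obs(): the state, without advancing time (a new reading comes with each control period).
- snapshot(name): name is "scene" or "side" or "wrist"; returns a dict with "color" (420x560x3 uint8, red, green, blue), "vertical_fov" (degrees; the focal length in pixels is half the picture's height over the tangent of half this angle, whatever the lens; pixels are square), "cx", "cy" (the principal point, pixels), "rvec" (rotation vector, rad) and "tvec" (3), from world to camera coordinates, as OpenCV has them; the wrist camera has in their place "tool_from_camera" (4x4, takes a point from camera to tool coordinates, whose origin is the TCP and whose axes are the flange's). Camera axes: x right, y down, z forward; pixel columns grow to the right and rows downward; lengths in m; the calibration is good to about 2 mm. A picture is of the moment at which its call begins: read the wrist's pose just before it. There is no depth.
- hand_in(): hands the job in; it is judged then, once.
The state is a dict: "clock": time; "joint_positions": joint angles; "joint_vel": joint speeds; "joint_torque": joint torques, N m; "ee_pos": TCP position; "eef_rot": TCP orientation; "contact_force": force on the tool from outside, world axes, zero at the start; "wrist_torque": the same for the moment, N m; "opening": opening from 0.0 (shut) to 1.0 (fully open); "grip_force": force on a finger pad.
Only numpy, scipy, OpenCV 4.12 (cv2) and the standard library are available. Lean on these libraries where they do the work, as an engineer would, in place of code of your own. Each camera call takes 0.05 s, during which the arm holds its last target. There are 200 camera calls.

## Task

On the bench a weight hanger carries one slotted steel disc. Take the loose slotted disc of that same size (not the smaller one, and not the collar without a slot) and lower it, without dropping it, over the stem so that it lies flat on the disc already there with its slot facing the opposite way, so that neither disc can slide off. Let go of it there.

Things in the scene. Friction and masses are not known exactly. Their poses are not given: they have to be found in the camera images.
- hanger: weight hanger, fixed to the bench: square dark steel foot 110 x 110 x 8 mm, on it a round dark steel pan of 80 mm diameter whose top is 16 mm above the bench, and in the middle a bare vertical stem of 10 mm diameter with a tapered tip, whose top is 76 mm above the bench. Origin on the stem's axis at bench height, z up.
- disc_on_hanger: steel slotted disc already on the hanger, loose, 68 mm diameter, 22 mm thick, lying flat on the pan (its top is 38 mm above the bench). A slot 22 mm wide with straight sides runs through its full thickness from its middle (round inner end, 11 mm radius about the disc's centre) out through the rim. Origin at the centre of its underside, z up, x points out along the slot to its open mouth.
- disc_loose: the steel slotted disc to be added, lying flat on the bench: same shape as the one on the hanger, 68 mm diameter, 22 mm thick, about 0.4 kg, same slot 22 mm wide. Origin at the centre of its underside, z up, x points out along the slot to its open mouth; the rim can be gripped across the diameter at right angles to x. Near it lie a smaller slotted disc (46 mm diameter) and a 68 mm collar with a round bore and no slot; neither belongs on the hanger.
- loose_slot_mouth (a point): middle of the open mouth of the loose disc's slot: on its rim, 34 mm from its centre along its x, at half its thickness
Mind the look-alikes: they are no part of the job. What is shaped like the disc_loose but purple or turquoise is not meant. What is shaped like the disc_on_hanger but black is not meant.

How it is judged:
By the outcome, as a careful person would: the job done as asked, in the order asked, and still so for the second after the job is handed in, with the robot touching nothing.
It also fails if it takes over 40 s, if anything falls off the work surface, if the arm or the gripper's body presses on something with over 40 N, if the wrist force passes 120 N, or if a joint passes its speed limit or range.

## Working session

There is one attempt and no reset: what is moved stays moved. The work goes in short steps, Python scripts to look and compute and a tool call to move; the robot and the scene stay as the last step left them, time stands still between calls to the robot, and variables do not carry over. Pictures are saved under pics/ and viewed, at most 10 in all, crops included, and the job is handed in when it is done.

Besides the shell and the picture viewer there is one more tool, called after "Emit:" in YAML: its name, and indented under it one key for each argument. arm_command: Moves the arm, as the interface text tells. Its arguments: {"type":"object","properties":{"motion":{"type":"array","items":{"type":"object","properties":{"gripper":{"type":"number"},"dx":{"type":"number"},"dy":{"type":"number"},"dz":{"type":"number"},"twist":{"type":"number"}}}},"grip_force":{"type":"number"}},"required":["motion"]}

```bash
mkdir -p pics
cat > h.py <<'E'
import numpy as np, cv2, pickle
from cell import get_obs, snapshot, hand_in
def save(s,n): cv2.imwrite(f'pics/{n}.png', cv2.cvtColor(s['color'],cv2.COLOR_RGB2BGR)); pickle.dump(s,open(f'pics/{n}.pkl','wb'))
def load(n): return pickle.load(open(f'pics/{n}.pkl','rb'))
def cam(s):
    f=s['color'].shape[0]/2/np.tan(np.radians(s['vertical_fov'])/2)
    K=np.array([[f,0,s['cx']],[0,f,s['cy']],[0,0,1]])
    if 'rvec' in s: R=cv2.Rodrigues(np.array(s['rvec'],float))[0]; t=np.array(s['tvec'],float).ravel()
    else:
        T=np.eye(4);T[:3,:3]=s['R'];T[:3,3]=s['p'];M=np.linalg.inv(T@np.array(s['tool_from_camera'])); R=M[:3,:3];t=M[:3,3]
    return K,R,t
def wrist():
    o=get_obs(); s=dict(snapshot('wrist')); s['R']=np.array(o['eef_rot']);s['p']=np.array(o['ee_pos']); return s
def toplane(s,uv,z):
    K,R,t=cam(s); uv=np.atleast_2d(uv).astype(float)
    d=np.c_[uv,np.ones(len(uv))]@np.linalg.inv(K).T@R; c=-R.T@t
    return c+d*((z-c[2])/d[:,2])[:,None]
def proj(s,P):
    K,R,t=cam(s); q=(np.atleast_2d(P)@R.T+t)@K.T; return q[:,:2]/q[:,2:]
E
python3 - <<'E'
from h import *
a=snapshot('scene');b=snapshot('side');c=wrist()
save(a,'scene0');save(b,'side0');save(c,'wrist0')
for s in(a,b,c):
    K,R,t=cam(s);print(K[0,0],-R.T@t,R[2],s.keys())
cv2.imwrite('pics/both.png',cv2.resize(np.vstack([cv2.imread('pics/scene0.png'),cv2.imread('pics/side0.png')])[:, :],(400,600)))
o=get_obs();print(o)
E
```

```text
464.8049185222498 [-0.07542229  0.13530262  0.89739228] [ 0.53702748 -0.09902706 -0.83773213] dict_keys(['color', 'vertical_fov', 'cx', 'cy', 'rvec', 'tvec'])
516.3476733527873 [ 0.3846033  -0.76574457  0.67679487] [ 0.0778732   0.7799201  -0.62101563] dict_keys(['color', 'vertical_fov', 'cx', 'cy', 'rvec', 'tvec'])
333.93710317195024 [ 0.29466394 -0.43961595  0.37145596] [-0.25967329 -0.12446025 -0.95764264] dict_keys(['color', 'vertical_fov', 'cx', 'cy', 'tool_from_camera', 'R', 'p'])
{'clock': 0.15, 'joint_positions': array([-7.24792153e+01,  1.96289001e+01,  8.73647733e+01, -3.27612684e-03,
        7.30748477e+01, -8.36734443e+00]), 'joint_vel': array([-0.07698192, -0.09270803, -0.14001819,  0.03775163,  0.08789507,
       -0.01598381]), 'joint_torque': array([ 7.49470382e-04, -4.33908820e+01, -2.46147358e+01, -2.03958743e-04,
        5.78021369e-03, -7.92577737e-06]), 'ee_pos': array([ 0.22911716, -0.47202867,  0.23077011]), 'eef_rot': array([[ 8.99641001e-01,  4.36630163e-01, -4.12197836e-04],
       [ 4.36630341e-01, -8.99640307e-01,  1.12396802e-03],
       [ 1.19928550e-04, -1.19114579e-03, -9.99999283e-01]]), 'contact_force': array([-0.26824958, -0.6166162 , -0.13791532]), 'wrist_torque': array([ 0.0649517 , -0.00916085, -0.0281759 ]), 'grip_force': 0.0, 'opening': 1.0036473961464798}
```

View pics/scene0.png

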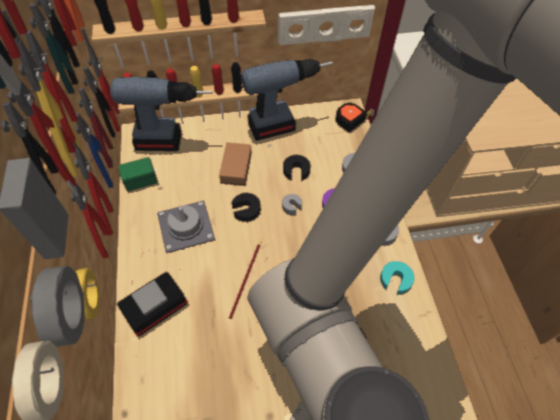

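View pics/side0.png

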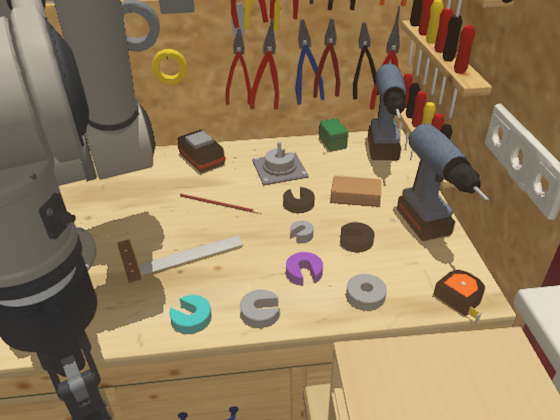

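Scene view: the hanger is at about (186,225), and the arm hides the loose steel disc. Side view: hanger (280,162), loose steel slotted disc (261,307) with its slot to the right, collar (367,291), small disc (301,231), and purple, turquoise and black decoys.

Run:
```python
from h import *
s=load('side0')
print('disc',toplane(s,[(261,303),(275,303)],.022)[:, :2].round(3), 'collar',toplane(s,(367,288),.022).round(3))
print('hanger side stem tip',toplane(s,(279,143),.076), 'disc c',toplane(s,(280,157),.038))
print('scene stem tip',toplane(load('scene0'),[(178,212)],.076),toplane(load('scene0'),(184,220),.038))
A=cv2.imread('pics/side0.png');B=cv2.imread('pics/scene0.png')
r=lambda I,x,y:cv2.resize(I[y:y+70,x:x+90],None,fx=4.4,fy=4.2,interpolation=cv2.INTER_CUBIC)
cv2.imwrite('pics/crops.png',np.vstack([np.hstack([r(A,216,270),r(A,236,125)]),np.hstack([r(B,140,190),r(A,322,256)])]))
```

```text
disc [[ 0.411 -0.181]
 [ 0.434 -0.184]] collar [[ 0.594 -0.171  0.022]]
hanger side stem tip [[0.49093546 0.24143586 0.076     ]] disc c [[0.49269725 0.2424886  0.038     ]]
scene stem tip [[0.48175915 0.25484894 0.076     ]] [[0.48469684 0.24843322 0.038     ]]
```

View pics/crops.png

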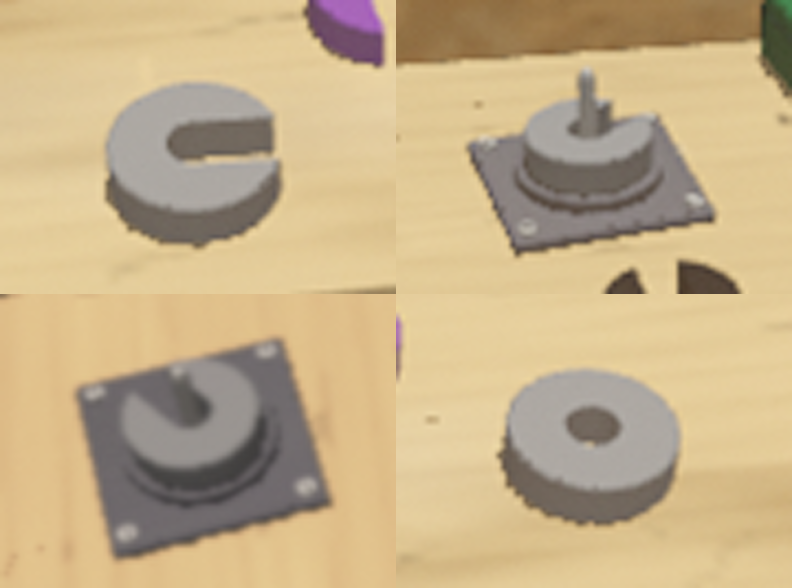

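The loose disc is near (0.41,-0.18) with its slot roughly along +x. The hanger is near (0.49,0.245) with its slot facing roughly +y. I'll move over the loose disc for a wrist view.

Emit:
arm_command:
  motion:
    - {"dx": 2,"dy": -1.25}
    - {"dx": 4,"dy": -2.5}
    - {"dx": 6,"dy": -3.75}
    - {"dx": 8,"dy": -5}
    - {"dx": 10,"dy": -6.25}
    - {"dx": 12,"dy": -7.5,"dz": 1.0}
    - {"dx": 12,"dy": -7.5,"dz": 1.5}
    - {"dx": 12,"dy": -7.5,"dz": 1.5}

```text
invalid input at $.motion[0]: expected keys gripper, dx, dy, dz, twist
```

Run:
```python
from h import *
o=get_obs();print(o['ee_pos'],o['joint_positions'],o['clock'])
c=wrist();save(c,'wrist1');s=snapshot('scene');save(s,'scene1');save(snapshot('side'),'side1')
```

```text
[ 0.22911716 -0.47202867  0.23077011] [-7.24792153e+01  1.96289001e+01  8.73647733e+01 -3.27612684e-03
  7.30748477e+01 -8.36734443e+00] 0.15
```

View pics/wrist1.png

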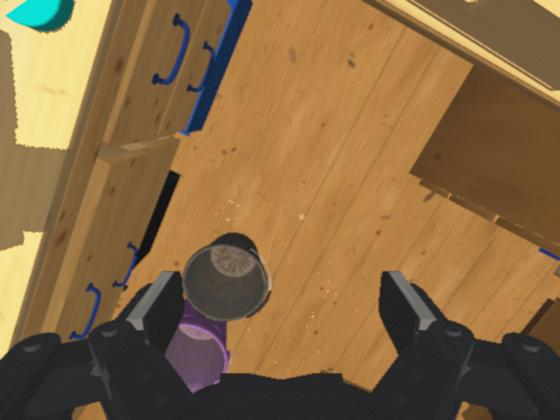

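The move was refused because every key is required, so the arm hasn't moved. The wrist view shows only the floor, with the fingers at the bottom (around (160,300) and (410,300)).

Emit:
arm_command:
  motion:
    - {"gripper": 85,"dx": 2,"dy": -1.25,"dz": 0,"twist": 0}
    - {"gripper": 85,"dx": 4,"dy": -2.5,"dz": 0,"twist": 1}
    - {"gripper": 85,"dx": 6,"dy": -3.75,"dz": 0,"twist": 2}
    - {"gripper": 85,"dx": 8,"dy": -5,"dz": 0,"twist": 3}
    - {"gripper": 85,"dx": 10,"dy": -6.25,"dz": 0,"twist": 4}
    - {"gripper": 85,"dx": 12,"dy": -7.5,"dz": 0.7,"twist": 5}
    - {"gripper": 85,"dx": 12,"dy": -7.5,"dz": 1.5,"twist": 5}
    - {"gripper": 85,"dx": 12,"dy": -7.5,"dz": 1.5,"twist": 5}

```text
clock: 1.3
ee_pos: [0.4168, -0.1716, 0.1928]
eef_rot: [[1.0, 0.017, -0.003], [0.017, -1.0, 0.001], [-0.003, -0.001, -1.0]]
contact_force: [-0.1, -0.7, -0.1]
opening: 0.994
grip_force: 0.0
```

Run:
```python
from h import *
o=get_obs();print(o['ee_pos'],o['eef_rot'].round(3).tolist(),o['joint_positions'].round(1),o['clock'])
c=wrist();save(c,'wrist1');s=snapshot('scene');save(s,'scene1');save(snapshot('side'),'side1')
```

```text
[ 0.41678567 -0.17159609  0.1928136 ] [[1.0, 0.017, -0.003], [0.017, -1.0, 0.001], [-0.003, -0.001, -1.0]] [-32.1  14.2 101.7  -0.   64.3  56.9] 1.3
```

View pics/wrist1.png

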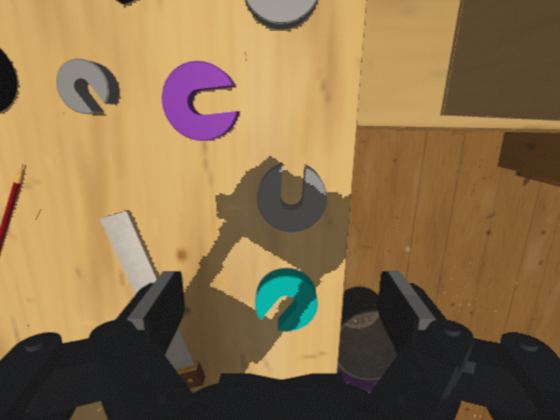

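The wrist view shows the loose disc at (292,197), half in shadow with its slot pointing up (world +x). The turquoise disc is at (287,300), purple at (200,100) and the collar at (282,5).

```bash
cat >> h.py <<'E'
from scipy.optimize import least_squares
def circ(P,r=None,c0=None):
    P=np.array(P)[:,:2]; c0=P.mean(0) if c0 is None else c0
    if r: f=lambda v:np.hypot(*(P-v).T)-r; x0=c0
    else: f=lambda v:np.hypot(*(P-v[:2]).T)-v[2]; x0=np.r_[c0,.034]
    q=least_squares(f,x0,loss='soft_l1',f_scale=.001); return q.x,np.sqrt(np.mean(q.fun**2))
def graymask(s,th,lo=0):
    h=cv2.cvtColor(s['color'],cv2.COLOR_RGB2HSV); return ((h[...,1]<th)&(h[...,2]>lo)).astype(np.uint8)
def blob(m,uv):
    n,l=cv2.connectedComponents(m); k=l[uv[1],uv[0]]; assert k>0
    return (l==k).astype(np.uint8)
E
python3 - <<'E'
from h import *
s=load('wrist1')
hsv=cv2.cvtColor(s['color'],cv2.COLOR_RGB2HSV)
for u,v in[(292,220),(270,200),(318,185),(292,190),(292,240),(250,200),(292,172)]: print((u,v),hsv[v,u])
m=blob(graymask(s,70),(292,220)); ys,xs=np.nonzero(m);print(m.sum(),xs.min(),xs.max(),ys.min(),ys.max())
c=max(cv2.findContours(m,0,1)[0],key=len); 
h=cv2.convexHull(c)[:,0]
P=toplane(s,h,.022)[:,:2]
c0=P.mean(0);back=P[P[:,0]<c0[0]+.01]
q,e=circ(back);print('free fit back',q,e);q,e=circ(back,.034);print('r34',q,e)
# slot: contour points deep inside hull
cp=toplane(s,c[:,0],.022)[:,:2];d=np.hypot(*(cp-q).T)
ins=cp[d<.029];print(len(ins))
for y0 in np.arange(-.005,.034,.004):
    k=(ins[:,0]-q[0]>y0-.002)&(ins[:,0]-q[0]<=y0+.002); print(round(y0,3),(np.sort(ins[k,1]-q[1])*1e3).round(1))
E
```

```text
(292, 220) [30 11 72]
(270, 200) [20 20 75]
(318, 185) [ 15  17 150]
(292, 190) [ 18 117 109]
(292, 240) [ 19 115 111]
(250, 200) [ 18 109 108]
(292, 172) [ 18 125 215]
2931 257 326 163 231
free fit back [ 0.41054395 -0.18105206  0.03336483] 8.978208655637595e-05
r34 [ 0.4113411  -0.18102084] 0.0003585676108665101
79
-0.005 [-7.4 -6.5 -5.6 -4.6 -3.7 -2.7  3.1  4.1  5.   6.   7.   8.   8. ]
-0.001 [-10.2 -10.2  -9.3  -8.4   9.   10.   10.9  10.9]
0.003 [-11.  -10.1 -10.1 -10.   11.   11.   11.   11. ]
0.007 [-11.  -10.9 -10.9 -10.8  11.   11.   11.1  11.1]
0.011 [-10.8 -10.8 -10.7 -10.7  11.1  11.1  11.1  11.1]
0.015 [-11.5 -10.7 -10.6 -10.6  10.2  10.3  11.2  11.2]
0.019 [-11.5 -11.4 -11.4 -11.4  10.3  10.3  10.3  10.3  10.3]
0.023 [-11.3 -11.3 -11.3 -11.2  10.3  10.4  10.4  10.4]
0.027 [-12.1 -12.1   9.5   9.5]
0.031 []
```

The loose disc's centre is (0.411,-0.181) with yaw about -3°, and the side view agrees. Next I'll descend with the fingers straddling it.

Emit:
arm_command:
  motion:
    - {"gripper": 85.4,"dx": -0.22,"dy": 0.37,"dz": 1.5,"twist": 0.8}
    - {"gripper": 85.4,"dx": -0.22,"dy": 0.37,"dz": 3.5,"twist": 0.8}
    - {"gripper": 85.4,"dx": -0.22,"dy": 0.37,"dz": 5.5,"twist": 0.8}
    - {"gripper": 85.4,"dx": -0.22,"dy": 0.37,"dz": 6.8,"twist": 0.8}
    - {"gripper": 85.4,"dx": -0.22,"dy": 0.37,"dz": 7.2,"twist": 0.8}
    - {"gripper": 85.4,"dx": -0.22,"dy": 0.37,"dz": 7.5,"twist": 0.8}
    - {"gripper": 85.4,"dx": -0.22,"dy": 0.37,"dz": 7.5,"twist": 0.8}

```text
clock: 2.33
ee_pos: [0.4124, -0.1826, 0.007]
eef_rot: [[0.998, -0.055, 0.001], [-0.055, -0.998, -0.001], [0.001, 0.001, -1.0]]
contact_force: [0.4, 0.2, -0.1]
opening: 1.003
grip_force: 0.0
```

Run:
```python
from h import *
c=wrist();save(c,'wrist2');print(c['p'],c['R'].round(4).tolist()); save(snapshot('side'),'side2')
```

```text
[ 0.41243184 -0.18258726  0.0070077 ] [[0.9985, -0.0548, 0.0013], [-0.0548, -0.9985, -0.0009], [0.0013, 0.0008, -1.0]]
```

View pics/wrist2.png

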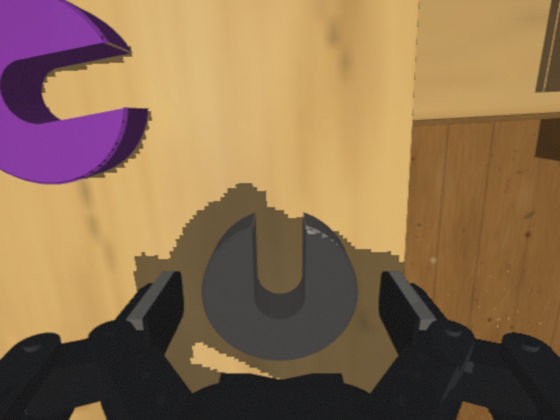

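The disc spans columns 203–358, centred between the fingers (182–380). I'll narrow the fingers a little, then lower slowly and watch the force.

Emit:
arm_command:
  motion:
    - {"gripper": 74,"dx": -0.05,"dy": 0,"dz": 0,"twist": 0}
    - {"gripper": 74,"dx": -0.05,"dy": 0,"dz": 0,"twist": 0}
    - {"gripper": 74,"dx": -0.05,"dy": 0,"dz": 0.1,"twist": 0}
    - {"gripper": 74,"dx": -0.05,"dy": 0,"dz": 0.2,"twist": 0}
    - {"gripper": 74,"dx": -0.05,"dy": 0,"dz": 0.2,"twist": 0}

```text
clock: 3.05
ee_pos: [0.4105, -0.1819, 0.001]
eef_rot: [[0.999, -0.054, -0.0], [-0.054, -0.999, 0.0], [-0.0, -0.0, -1.0]]
contact_force: [0.4, 0.8, -0.1]
opening: 0.864
grip_force: 0.0
```

Emit:
arm_command:
  motion:
    - {"gripper": 74,"dx": 0,"dy": 0,"dz": 0.08,"twist": 0}
    - {"gripper": 74,"dx": 0,"dy": 0,"dz": 0.16,"twist": 0}
    - {"gripper": 74,"dx": 0,"dy": 0,"dz": 0.16,"twist": 0}

```text
clock: 3.42
ee_pos: [0.4106, -0.1819, -0.0029]
eef_rot: [[0.999, -0.054, -0.0], [-0.054, -0.999, 0.0], [-0.0, -0.0, -1.0]]
contact_force: [0.2, 0.6, -0.4]
opening: 0.872
grip_force: 0.0
```

There's no bench contact, so I'll close.

Emit:
arm_command:
  motion:
    - {"gripper": 60,"dx": 0,"dy": 0,"dz": 0,"twist": 0}
    - {"gripper": 60,"dx": 0,"dy": 0,"dz": 0,"twist": 0}
    - {"gripper": 60,"dx": 0,"dy": 0,"dz": 0,"twist": 0}
    - {"gripper": 60,"dx": 0,"dy": 0,"dz": 0,"twist": 0}
  grip_force: 70

```text
clock: 3.92
ee_pos: [0.4106, -0.1818, -0.0021]
eef_rot: [[0.999, -0.054, 0.0], [-0.054, -0.999, -0.0], [0.0, 0.0, -1.0]]
contact_force: [-2.0, 1.1, 8.2]
opening: 0.77
grip_force: 77.3
```

Emit:
arm_command:
  motion:
    - {"gripper": 60,"dx": 0,"dy": 0,"dz": -0.5,"twist": 0}
    - {"gripper": 60,"dx": 0,"dy": 0,"dz": -1.5,"twist": 0}
    - {"gripper": 60,"dx": 0,"dy": 0,"dz": -3,"twist": 0}
    - {"gripper": 60,"dx": 0,"dy": 0,"dz": -4.5,"twist": 0}
    - {"gripper": 60,"dx": 0,"dy": 0,"dz": -6,"twist": 0}
    - {"gripper": 60,"dx": -0.1,"dy": -1,"dz": -7,"twist": 0}
    - {"gripper": 60,"dx": -0.2,"dy": -2.5,"dz": -7.5,"twist": 0}
    - {"gripper": 60,"dx": -0.3,"dy": -4,"dz": -7.5,"twist": 0}

```text
clock: 4.92
ee_pos: [0.4086, -0.0808, 0.1861]
eef_rot: [[0.998, -0.055, 0.002], [-0.055, -0.998, -0.001], [0.002, 0.001, -1.0]]
contact_force: [0.5, -0.1, -3.7]
opening: 0.767
grip_force: 80.3
```

Emit:
arm_command:
  motion:
    - {"gripper": 60,"dx": -0.1,"dy": -2,"dz": 0,"twist": 0}
    - {"gripper": 60,"dx": -0.2,"dy": -4,"dz": 0,"twist": 0}
    - {"gripper": 60,"dx": -0.4,"dy": -6,"dz": 0,"twist": 0}
    - {"gripper": 60,"dx": -0.6,"dy": -8,"dz": 0,"twist": 0}
    - {"gripper": 60,"dx": -0.7,"dy": -10,"dz": 0,"twist": 0}
    - {"gripper": 60,"dx": -0.8,"dy": -12,"dz": 0,"twist": 0}
    - {"gripper": 60,"dx": -0.8,"dy": -13,"dz": 0,"twist": 0}
    - {"gripper": 60,"dx": -0.8,"dy": -13,"dz": 0,"twist": 0}

```text
clock: 5.92
ee_pos: [0.4056, 0.2452, 0.1847]
eef_rot: [[0.999, -0.051, -0.001], [-0.051, -0.999, -0.0], [-0.001, 0.0, -1.0]]
contact_force: [-0.4, -1.5, -3.7]
opening: 0.769
grip_force: 80.3
```

Run:
```python
from h import *
o=get_obs();print(o['clock'],o['opening'],o['joint_positions'].round(1),o['contact_force'])
c=wrist();save(c,'wrist3');print(c['p'],c['R'].round(4).tolist()); save(snapshot('side'),'side3');save(snapshot('scene'),'scene3')
```

```text
5.925 0.769156945739291 [ 21.9  17.   99.2   0.   63.9 114.8] [-0.37799018 -1.45781848 -3.68698428]
[0.40559062 0.2452044  0.18473794] [[0.9987, -0.0514, -0.0006], [-0.0514, -0.9987, -0.0002], [-0.0006, 0.0003, -1.0]]
```

View pics/wrist3.png

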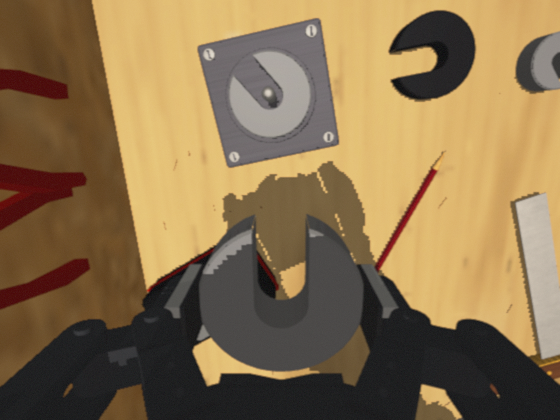

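The held disc is at (283,290) with its slot up. The hanger foot's screws are at (208,54), (311,30), (328,136), (234,157), the stem tip is near (268,93), and the hanger disc's slot points up-left, so yaw is about +45°.

Run:
```python
from h import *
s=load('wrist3')
sc=toplane(s,[(208.5,54),(311.5,30.5),(328,136),(234,157)],.009);print('screws',sc.round(4).tolist(),'ctr',sc.mean(0))
hsv=cv2.cvtColor(s['color'],cv2.COLOR_RGB2HSV)
for uv in[(290,70),(268,92),(258,80),(268,100),(220,70),(270,120),(283,335)]: print(uv,hsv[uv[1],uv[0]],end=' ')
print()
m=blob(graymask(s,75),(220,70)); h=cv2.convexHull(max(cv2.findContours(m,0,1)[0],key=len))
P=toplane(s,h[:,0],.008)[:,:2]; r=cv2.minAreaRect((P*1000).astype(np.float32)); print('foot',r)
# stem tip bright spot
v=cv2.cvtColor(s['color'],cv2.COLOR_RGB2GRAY)
print(v[84:106,256:282:1])
# disc top
d=((hsv[...,2]>105)&(hsv[...,1]<40)).astype(np.uint8); d[:45]=0; d[140:]=0
d=blob(d,(290,70)); c=max(cv2.findContours(d,0,1)[0],key=len)[:,0]; Q=toplane(s,c,.038)[:,:2]
H=toplane(s,cv2.convexHull(c)[:,0],.038)[:,:2]; q,e=circ(H); print('hdisc',q,e)
dd=Q-q[:2]; k=np.hypot(*dd.T)<.029; 
ang=np.degrees(np.arctan2(dd[k,1],dd[k,0]));rr=np.hypot(*dd[k].T)*1e3
o=np.argsort(ang); print(np.c_[ang[o],rr[o]].round(0).astype(int).tolist())
# held disc
zt=s['p'][2]+.024
g=((hsv[...,1]<60)&(hsv[...,2]>55)).astype(np.uint8); g=blob(g,(283,335)); c=max(cv2.findContours(g,0,1)[0],key=len)[:,0]
T=toplane(s,c,zt)
L=(T-s['p'])@s['R']; print('held tool frame x',L[:,0].min(),L[:,0].max(),'y',L[:,1].min(),L[:,1].max())
q2,e2=circ(L[(L[:,0]<-.005)&(np.hypot(L[:,0],L[:,1])>.028)],.034); print(q2,e2)
```

```text
screws [[0.5303, 0.3019, 0.009], [0.5439, 0.2124, 0.009], [0.4556, 0.1994, 0.009], [0.4408, 0.288, 0.009]] ctr [0.49263152 0.25044147 0.009     ]
(290, 70) [ 16  16 172] (268, 92) [ 21  24 217] (258, 80) [167  16 112] (268, 100) [21 22 81] (220, 70) [158   9 111] (270, 120) [ 20  18 169] (283, 335) [ 8 13 77] 
foot ((492.5238037109375, 250.48602294921875), (107.3797378540039, 107.23889923095703), 8.701233863830566)
[[115 115 116 116 115 117 117 115 116 115 114 116 115 115 113 114 115 115
  109 102  82  84 122 157 169 170]
 [115 117 116 115 115 114 115 115 114 113 112 109 109 109 110 112 114 113
  113 111  92  79  94 137 162 169]
 [114 115 113 113 113 112 112 113 110 107 104 105 104 103 107 109 112 113
  114 112 110 100  86 103 142 165]
 [112 112 111 112 110 110 111 109 106 105 106 110 110 108 104 103 107 112
  112 115 115 111  85  76 109 146]
 [111 112 111 111 112 113 111 106 107 112 121 128 128 122 112 104 102 106
  112 113 116 111  94  79  86 121]
 [111 112 111 112 111 110 108 106 115 131 147 160 159 150 132 115 103 104
  110 115 117 115 111 107 100 111]
 [110 111 112 111 112 111 1
[... 1234 characters left out ...]
 72  70  70
   65  58  60  62  72  98 110 126]
 [160 137 113 105 112 113 113 115 114 115 115 107  86  69  68  68  66  59
   58  57  58  68  79 100 118 137]
 [165 159 134 111 107 113 112 114 115 114 114 112  87  63  61  60  58  58
   57  56  67  91 103 111 129 152]
 [169 167 158 132 109 107 112 113 113 114 114 109  86  63  56  54  56  58
   56  53  69  95 108 121 144 159]
 [167 167 166 156 127 108 107 112 113 112 112 107  91  75  62  54  54  57
   57  54  66  96 118 137 158 166]]
hdisc [0.4991632  0.24535513 0.06438945] 0.007910206346345337
[]
held tool frame x -0.03180290424269203 0.037136300654216636 y -0.035352507734289045 0.03188537622587607
[ 0.00235674 -0.00077642] 0.0012206471794125122
```

Run:
```python
from h import *
s=load('wrist3');hsv=cv2.cvtColor(s['color'],cv2.COLOR_RGB2HSV)
print('tip',toplane(s,(267.8,92.3),.076))
d=((hsv[...,2]>140)&(hsv[...,1]<40)).astype(np.uint8); d[:45]=0; d[142:]=0
d=blob(d,(290,70)); c=max(cv2.findContours(d,0,1)[0],key=len)[:,0]; Q=toplane(s,c,.038)[:,:2]
H=toplane(s,cv2.convexHull(c)[:,0],.038)[:,:2]
q,e=circ(H,.034); 
H=H[abs(np.hypot(*(H-q).T)-.034)<.003]; q,e=circ(H); print('hdisc',q,e,len(H))
dd=Q-q[:2]; R=np.hypot(*dd.T); 
# slot side lines
for th in(35,40,45,50,55,60):
    u=np.array([np.cos(np.radians(th)),np.sin(np.radians(th))]); a=dd@u*1e3; b=(dd@[-u[1],u[0]])*1e3
    k=(R<.029)&(a>3)&(a<28); L=k&(b>0); M=k&(b<0)
    pl=np.polyfit(a[L],b[L],1);pm=np.polyfit(a[M],b[M],1);print(th,pl.round(2),pm.round(2),L.sum(),M.sum())
for n in('wrist2','wrist3'):
    s=load(n);hsv=cv2.cvtColor(s['color'],cv2.COLOR_RGB2HSV)
    zt=.022 if n=='wrist2' else s['p'][2]+.024
    g=((hsv[...,1]<60)&(hsv[...,2]>55)).astype(np.uint8)
    # back rim: bottom-most grey pixel per column near the middle; slot edges per row
    for r in(230,245,260,275): 
        row=g[r,200:360]; z=np.nonzero(row[40:125]==0)[0]+240; print(n,r,z.min() if len(z) else None,z.max() if len(z) else None)
    col=hsv[:,283,:]; print(n,[tuple(col[i,1:]) for i in range(305,375,3)])
```

```text
tip [[0.49264517 0.25032942 0.076     ]]
hdisc [0.49261735 0.25049307 0.03266319] 0.00010447644528240893 41
35 [ 0.09 11.29] [  0.08 -11.24] 22 24
40 [1.000e-02 1.121e+01] [-1.000e-02 -1.121e+01] 23 24
45 [-0.08 11.31] [ -0.09 -11.24] 24 23
50 [-0.18 11.49] [ -0.18 -11.37] 25 22
55 [-0.27 11.74] [ -0.28 -11.61] 26 21
60 [-0.36 12.06] [ -0.37 -11.98] 26 20
wrist2 230 254 304
wrist2 245 254 302
wrist2 260 257 304
wrist2 275 255 304
wrist2 [(np.uint8(13), np.uint8(59)), (np.uint8(9), np.uint8(60)), (np.uint8(9), np.uint8(58)), (np.uint8(9), np.uint8(60)), (np.uint8(16), np.uint8(62)), (np.uint8(11), np.uint8(71)), (np.uint8(7), np.uint8(70)), (np.uint8(7), np.uint8(69)), (np.uint8(11), np.uint8(69)), (np.uint8(14), np.uint8(72)), (np.uint8(7), np.uint8(69)), (np.uint8(11), np.uint8(70)), (np.uint8(11), np.uint8(71)), (np.uint8(17), np.uint8(73)), (np.uint8(11), np.uint8(69)), (np.uint8(4), np.uint8(69)), (np.uint8(18), np.uint8(72)), (np.uint8(11), np.uint8(70)), (np.uint8(31), np.uint8(74)), (np.uint8(117), np.uint8(111)), (np.uint8(114), np.uint8(110)), (np.uint8(118), np.uint8(112)),
[... 166 characters left out ...]
.uint8(64)), (np.uint8(8), np.uint8(62)), (np.uint8(13), np.uint8(61)), (np.uint8(12), np.uint8(63)), (np.uint8(20), np.uint8(63)), (np.uint8(8), np.uint8(63)), (np.uint8(8), np.uint8(64)), (np.uint8(4), np.uint8(62)), (np.uint8(10), np.uint8(76)), (np.uint8(10), np.uint8(75)), (np.uint8(13), np.uint8(77)), (np.uint8(14), np.uint8(75)), (np.uint8(10), np.uint8(75)), (np.uint8(13), np.uint8(77)), (np.uint8(7), np.uint8(75)), (np.uint8(10), np.uint8(75)), (np.uint8(17), np.uint8(76)), (np.uint8(10), np.uint8(75)), (np.uint8(10), np.uint8(75)), (np.uint8(10), np.uint8(75)), (np.uint8(7), np.uint8(76)), (np.uint8(14), np.uint8(75)), (np.uint8(105), np.uint8(146)), (np.uint8(129), np.uint8(218))]
```

The stem axis is at (0.4926,0.2504), with foot, disc and tip agreeing to 0.2 mm. The hanger slot yaw is 40.5°, so the target disc yaw is -139.5°. Joint 6's range means getting there by a twist of -223.5°.

Emit:
arm_command:
  motion:
    - {"gripper": 60,"dx": 0,"dy": 0,"dz": 0,"twist": -1.5}
    - {"gripper": 60,"dx": 0,"dy": 0,"dz": 0,"twist": -3.5}
    - {"gripper": 60,"dx": 0,"dy": 0,"dz": 0,"twist": -5.5}
    - {"gripper": 60,"dx": 0,"dy": 0,"dz": 0,"twist": -7.5}
    - {"gripper": 60,"dx": 0,"dy": 0,"dz": 0,"twist": -9.5}
    - {"gripper": 60,"dx": 0,"dy": 0,"dz": 0,"twist": -11.5}
    - {"gripper": 60,"dx": 0,"dy": 0,"dz": 0,"twist": -13.5}
    - {"gripper": 60,"dx": 0,"dy": 0,"dz": 0,"twist": -15}

```text
clock: 7.08
ee_pos: [0.4063, 0.2427, 0.1849]
eef_rot: [[0.308, 0.951, -0.0], [0.951, -0.308, -0.0], [-0.001, -0.0, -1.0]]
contact_force: [-0.5, 0.6, -3.7]
opening: 0.769
grip_force: 80.3
```

Emit:
arm_command:
  motion:
    - {"gripper": 60,"dx": 0,"dy": 0,"dz": 0,"twist": -1.5}
    - {"gripper": 60,"dx": 0,"dy": 0,"dz": 0,"twist": -3.5}
    - {"gripper": 60,"dx": 0,"dy": 0,"dz": 0,"twist": -5.5}
    - {"gripper": 60,"dx": 0,"dy": 0,"dz": 0,"twist": -7.5}
    - {"gripper": 60,"dx": 0,"dy": 0,"dz": 0,"twist": -9.5}
    - {"gripper": 60,"dx": 0,"dy": 0,"dz": 0,"twist": -11.5}
    - {"gripper": 60,"dx": 0,"dy": 0,"dz": 0,"twist": -13.5}
    - {"gripper": 60,"dx": 0,"dy": 0,"dz": 0,"twist": -15}

```text
clock: 8.07
ee_pos: [0.4063, 0.2426, 0.1849]
eef_rot: [[-0.839, 0.544, -0.0], [0.544, 0.839, -0.0], [0.0, -0.001, -1.0]]
contact_force: [-0.0, -0.5, -3.8]
opening: 0.767
grip_force: 80.3
```

Emit:
arm_command:
  motion:
    - {"gripper": 60,"dx": 0,"dy": 0,"dz": 0,"twist": -2}
    - {"gripper": 60,"dx": 0,"dy": 0,"dz": 0,"twist": -4}
    - {"gripper": 60,"dx": 0,"dy": 0,"dz": 0,"twist": -6}
    - {"gripper": 60,"dx": 0,"dy": 0,"dz": 0,"twist": -8}
    - {"gripper": 60,"dx": 0,"dy": 0,"dz": 0,"twist": -10}
    - {"gripper": 60,"dx": 0,"dy": 0,"dz": 0,"twist": -12}
    - {"gripper": 60,"dx": 0,"dy": 0,"dz": 0,"twist": -14}
    - {"gripper": 60,"dx": 0,"dy": 0,"dz": 0,"twist": -14.7}

```text
clock: 9.07
ee_pos: [0.4063, 0.2427, 0.1848]
eef_rot: [[-0.761, -0.649, -0.0], [-0.649, 0.761, -0.0], [0.001, -0.0, -1.0]]
contact_force: [-0.3, 1.2, -3.9]
opening: 0.771
grip_force: 80.2
```

Run:
```python
from h import *
s=load('wrist3'); T=toplane(s,[(280.5,370),(280.5,328.5)],s['p'][2]+.024); print('held rear rim, slot end in tool frame',((T-s['p'])@s['R']).round(4))
o=get_obs();R=o['eef_rot'];p=o['ee_pos'];print(o['clock'],p,o['joint_positions'].round(1),np.degrees(np.arctan2(R[1,0],R[0,0])))
g=np.array([.4926,.2504,p[2]]);print('shift units, TCP->stem axis',((g-p)@R/.025).round(3))
```

```text
held rear rim, slot end in tool frame [[-0.0318 -0.0006 -0.024 ]
 [-0.0112 -0.0006 -0.024 ]]
9.075 [0.40626467 0.24266266 0.18484853] [  21.6   16.9   99.3   -0.    63.9 -108.9] -139.5283105611245
shift units, TCP->stem axis [-2.828e+00 -2.006e+00 -1.000e-03]
```

Emit:
arm_command:
  motion:
    - {"gripper": 60,"dx": -1,"dy": -0.7,"dz": 0,"twist": 0}
    - {"gripper": 60,"dx": -2,"dy": -1.4,"dz": 0,"twist": 0}
    - {"gripper": 60,"dx": -2.87,"dy": -1.98,"dz": 0.5,"twist": 0}
    - {"gripper": 60,"dx": -2.87,"dy": -1.98,"dz": 1.7,"twist": 0}
    - {"gripper": 60,"dx": -2.87,"dy": -1.98,"dz": 2.9,"twist": 0}
    - {"gripper": 60,"dx": -2.87,"dy": -1.98,"dz": 3.4,"twist": 0}
    - {"gripper": 60,"dx": -2.87,"dy": -1.98,"dz": 3.4,"twist": 0}
    - {"gripper": 60,"dx": -2.87,"dy": -1.98,"dz": 3.4,"twist": 0}

```text
clock: 10.07
ee_pos: [0.4939, 0.2527, 0.1011]
eef_rot: [[-0.762, -0.648, 0.002], [-0.648, 0.762, 0.001], [-0.002, -0.001, -1.0]]
contact_force: [0.1, -0.4, -3.3]
opening: 0.77
grip_force: 80.2
```

Run:
```python
from h import *
c=wrist();save(c,'wrist4');save(snapshot('side'),'side4');save(snapshot('scene'),'scene4')
R,p=c['R'],c['p'];print(p,R.round(4).tolist(),(np.array([.4926,.2504,p[2]])-p)@R/.025)
A=cv2.imread('pics/wrist4.png')[180:420,180:390]; B=cv2.imread('pics/side4.png')[90:210,220:340]
cv2.imwrite('pics/c4.png',np.hstack([cv2.resize(A,(420,480)),cv2.resize(B,(360,480))[:,:]]))
```

```text
[0.49387832 0.25272411 0.10109009] [[-0.7619, -0.6477, 0.0022], [-0.6477, 0.7619, 0.0006], [-0.0021, -0.0009, -1.0]] [ 0.09916928 -0.03771427 -0.00017204]
```

View pics/c4.png

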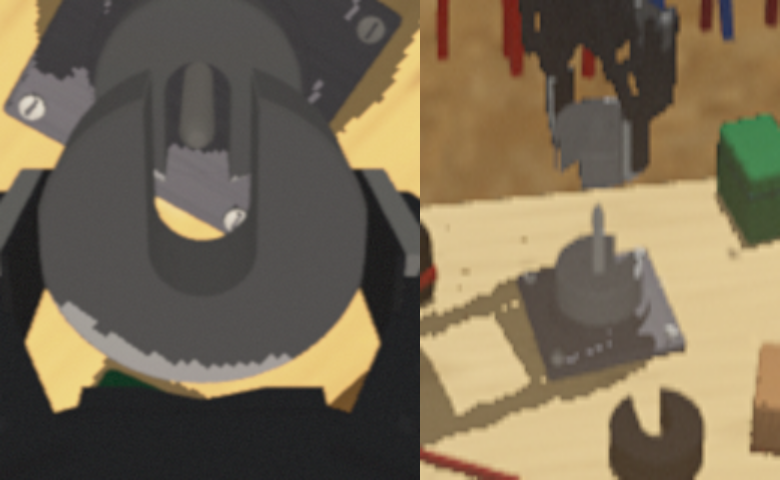

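The view shows the stem inside the slot lane, the slot facing right relative to the hanger, and about 1 mm of lateral offset against 6 mm of clearance. I'll make a small correction and lower to just above the disc.

Emit:
arm_command:
  motion:
    - {"gripper": 60,"dx": 0.07,"dy": -0.04,"dz": 0,"twist": 0}
    - {"gripper": 60,"dx": 0.07,"dy": -0.04,"dz": 0.4,"twist": 0}
    - {"gripper": 60,"dx": 0.07,"dy": -0.04,"dz": 0.8,"twist": 0}
    - {"gripper": 60,"dx": 0.07,"dy": -0.04,"dz": 1.2,"twist": 0}
    - {"gripper": 60,"dx": 0.07,"dy": -0.04,"dz": 1.6,"twist": 0}
    - {"gripper": 60,"dx": 0.07,"dy": -0.04,"dz": 2.0,"twist": 0}
    - {"gripper": 60,"dx": 0.07,"dy": -0.04,"dz": 2.3,"twist": 0}
    - {"gripper": 60,"dx": 0.07,"dy": -0.04,"dz": 2.3,"twist": 0}

```text
clock: 11.22
ee_pos: [0.492, 0.2507, 0.0416]
eef_rot: [[-0.762, -0.648, -0.001], [-0.648, 0.762, -0.001], [0.001, 0.0, -1.0]]
contact_force: [-0.6, -0.3, -4.4]
opening: 0.769
grip_force: 80.2
```

Run:
```python
from h import *
c=wrist();save(c,'wrist5');save(snapshot('side'),'side5');save(snapshot('scene'),'scene5')
R,p=c['R'],c['p'];print(p,R.round(4).tolist(),(np.array([.4926,.2504,p[2]])-p)@R/.025)
A=cv2.imread('pics/wrist5.png')[180:420,180:390]; B=cv2.imread('pics/side5.png')[90:210,220:340]
cv2.imwrite('pics/c5.png',np.hstack([cv2.resize(A,(420,480)),cv2.resize(B,(360,480))[:,:]]))
```

```text
[0.49197648 0.250669   0.04156771] [[-0.7617, -0.6479, -0.0012], [-0.6479, 0.7617, -0.0005], [0.0012, 0.0004, -1.0]] [-1.20251790e-02 -2.43560454e-02 -2.41874238e-05]
```

View pics/c5.png

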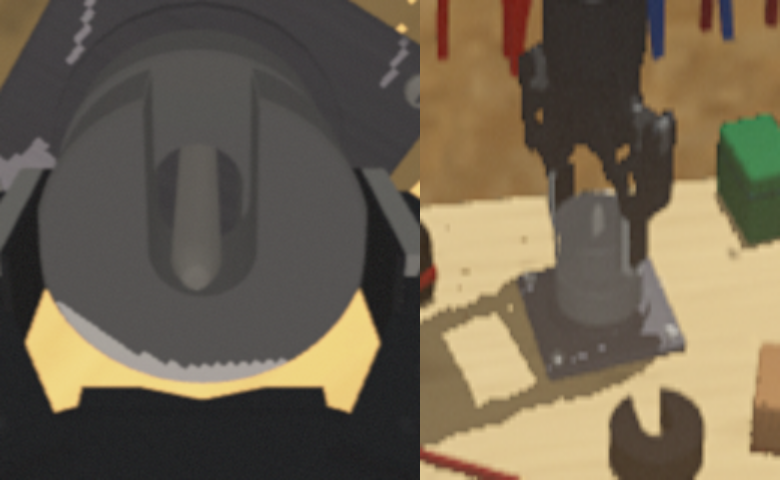

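The stem is centred in the slot and runs down into the lower disc's bore. I'll set it down gently.

Emit:
arm_command:
  motion:
    - {"gripper": 60,"dx": 0,"dy": -0.03,"dz": 0.06,"twist": 0}
    - {"gripper": 60,"dx": 0,"dy": -0.03,"dz": 0.12,"twist": 0}
    - {"gripper": 60,"dx": 0,"dy": -0.03,"dz": 0.16,"twist": 0}
    - {"gripper": 60,"dx": 0,"dy": -0.03,"dz": 0.19,"twist": 0}
    - {"gripper": 60,"dx": 0,"dy": -0.03,"dz": 0.21,"twist": 0}
    - {"gripper": 60,"dx": 0,"dy": -0.03,"dz": 0.21,"twist": 0}

```text
clock: 12.12
ee_pos: [0.4928, 0.2502, 0.037]
eef_rot: [[-0.762, -0.648, -0.0], [-0.648, 0.762, -0.0], [0.0, -0.0, -1.0]]
contact_force: [0.1, -0.1, -4.8]
opening: 0.769
grip_force: 80.2
```

Emit:
arm_command:
  motion:
    - {"gripper": 60,"dx": 0,"dy": 0,"dz": 0.02,"twist": 0}
    - {"gripper": 60,"dx": 0,"dy": 0,"dz": 0.04,"twist": 0}
    - {"gripper": 60,"dx": 0,"dy": 0,"dz": 0.04,"twist": 0}

```text
clock: 12.5
ee_pos: [0.4929, 0.2502, 0.036]
eef_rot: [[-0.762, -0.648, 0.0], [-0.648, 0.762, -0.0], [-0.0, -0.0, -1.0]]
contact_force: [0.4, -0.4, -3.7]
opening: 0.77
grip_force: 80.3
```

Emit:
arm_command:
  motion:
    - {"gripper": 60,"dx": 0,"dy": 0,"dz": 0.02,"twist": 0}
    - {"gripper": 60,"dx": 0,"dy": 0,"dz": 0.04,"twist": 0}
    - {"gripper": 60,"dx": 0,"dy": 0,"dz": 0.04,"twist": 0}

```text
clock: 12.88
ee_pos: [0.4929, 0.2502, 0.0359]
eef_rot: [[-0.762, -0.648, 0.001], [-0.648, 0.762, 0.0], [-0.0, -0.0, -1.0]]
contact_force: [-3.4, -1.0, 5.8]
opening: 0.768
grip_force: 81.5
```

The disc is seated: the force rose about 10 N at TCP height 0.0359, as predicted. I'll release and retreat upward.

Emit:
arm_command:
  motion:
    - {"gripper": 70,"dx": 0,"dy": 0,"dz": 0,"twist": 0}
    - {"gripper": 74,"dx": 0,"dy": 0,"dz": 0,"twist": 0}
    - {"gripper": 80,"dx": 0,"dy": 0,"dz": 0,"twist": 0}
    - {"gripper": 85,"dx": 0,"dy": 0,"dz": 0,"twist": 0}
    - {"gripper": 85,"dx": 0,"dy": 0,"dz": 0,"twist": 0}
    - {"gripper": 85,"dx": 0,"dy": 0,"dz": 0,"twist": 0}

```text
clock: 13.62
ee_pos: [0.4928, 0.2502, 0.035]
eef_rot: [[-0.762, -0.648, -0.0], [-0.648, 0.762, -0.0], [0.0, -0.0, -1.0]]
contact_force: [-0.1, 0.1, 0.5]
opening: 0.993
grip_force: 0.0
```

Emit:
arm_command:
  motion:
    - {"gripper": 85,"dx": 0,"dy": 0,"dz": -0.5,"twist": 0}
    - {"gripper": 85,"dx": 0,"dy": 0,"dz": -1.5,"twist": 0}
    - {"gripper": 85,"dx": 0,"dy": 0,"dz": -3,"twist": 0}
    - {"gripper": 85,"dx": 0,"dy": 0,"dz": -5,"twist": 0}
    - {"gripper": 85,"dx": -1,"dy": 0,"dz": -6,"twist": 0}
    - {"gripper": 85,"dx": -2,"dy": 0,"dz": -6,"twist": 0}
    - {"gripper": 85,"dx": -2,"dy": 0,"dz": -6,"twist": 0}

```text
clock: 14.5
ee_pos: [0.5316, 0.2833, 0.1858]
eef_rot: [[-0.761, -0.648, 0.002], [-0.648, 0.761, 0.001], [-0.002, -0.001, -1.0]]
contact_force: [-0.1, -0.2, 1.0]
opening: 1.002
grip_force: 0.0
```

Run:
```python
from h import *
c=wrist();save(c,'wrist6');save(snapshot('side'),'side6')
print(c['p'],get_obs()['clock'],proj(c,[.4926,.2504,.06]))
u,v=proj(c,[.4926,.2504,.06])[0].astype(int);x0,y0=max(0,u-90),max(0,v-90)
A=c['color'][y0:y0+180,x0:x0+180,::-1]; B=cv2.imread('pics/side6.png')[90:210,220:340]
cv2.imwrite('pics/c6.png',np.hstack([cv2.resize(A,(400,400)),cv2.resize(B,(400,400))])); print(x0,y0)
```

```text
[0.53157177 0.28325739 0.18581454] 14.6 [[280.30213007 142.68041455]]
190 52
```

View pics/c6.png

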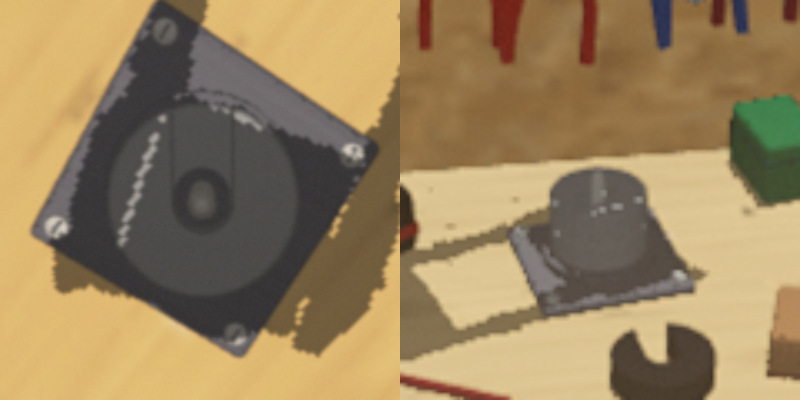

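The disc lies flat and centred on the stem. Its slot points up in the crop, with the lower disc's solid half visible beneath it, so the two slots are opposed. The gripper is clear.

```bash
python3 -c "
from h import *
print(hand_in())"
```

```text
the job is handed in; nothing more can be done
None
```

I set the loose 68 mm slotted disc flat on the hanger's disc with its slot facing the opposite way, released it, and handed the job in at about 14.6 s; the last pictures show it seated and centred, but no verdict came back.

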